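# Put the plaster mould away in the stayed-lid chest

### The job

Put the oblong plaster mould away in the wooden chest: raise the lid until the folding stay on its side snaps straight and holds the lid up by itself, then set the mould flat in the chest, hollow side up, while the stay is locked. Then break the stay and let the lid down under control, without letting it slam, until it is fully shut. Leave the mould shut inside and the other things where they are.

Things in the scene. Friction and masses are not known exactly. Their poses are not given: they have to be found in the camera images.
- chest: Shallow wooden chest fixed to the table, 190 mm (its x) by 190 mm (its y), 70 mm high; walls and floor 8 mm, inside 174 x 174 x 62 mm deep. Origin: centre of its underside, on the table. Its +x points to the hinged rim, -x to the rim with the handle. From the robot the hinge is at the left, the handle at the right, and the stay on the far side (its -y side).
- lid_hinge (a point): Middle of the lid's hinge line, which runs along the chest's y: at chest x = +95 mm, 70 mm above the table. The lid is a 12 mm plywood board, 0.6 kg; about 4 N at the handle raises it.
- lid (a joint): Lid angle, rad: 0 shut, grows as it opens, 1.40 with the stay straight or locked (it opens no further). With the stay broken the stiff hinge holds the lid still between about 1.08 and 1.28; lower than that it falls and slams if let go, higher up the stay's spring lifts it and locks again.
- lid_handle (a point): Middle of the lid's handle: a steel bar 10 mm thick parallel to the hinge, 110 mm long, 51 mm in front of the lid's front edge in the plane of the lid. It lies 245 mm from the hinge line, 6 mm above the lid's underside: 76 mm above the table when shut. It can be pinched from above at any lid angle; the bar turns between the fingers.
- stay (a joint): Bend of the stay's middle joint, rad: 0 folded (lid shut), 2.65 straight, 2.75 locked, just past straight against a stop. A light spring snaps it to locked when the lid comes up to 1.40 and is let go. Locked, the lid cannot be pushed down. To break it move the knob towards the hinge and down, with 2 to 8 N, until it reads below 2.0 or it snaps back to locked.
- stay_knob (a point): Point on the stay's knob, a dark steel pin 14 mm thick at the middle joint, level and parallel to the hinge, standing out from the chest's -y side. The point is 56 mm out from the links, 16 mm short of the pin's free end (chest y = -162 mm). Locked it is at chest x = +19 mm, 112 mm up; lid at 1.15 rad: x = +48 mm, 84 mm up; lid shut: x = +64 mm, 33 mm up.
- stay_pivot (a point): Lower pivot of the stay on the chest's -y side, at chest x = -35 mm, y = -106 mm, 30 mm up. The stay is two flat steel links, each 98.6 mm between pivots, so the knob moves on an arc about this point. The upper link is pinned to the lid's side edge 120 mm from the hinge line, 6 mm above the lid's underside.
- mould: The oblong plaster press mould, loose, cream white, 110 mm (its x) by 56 mm (its y), 44 mm high, about 0.3 kg, with a hollow in its upper face. Origin: centre of its underside; z up as it lies at the start.
- round_mould: Round plaster mould, 100 mm across, 46 mm high, open hollow on top, loose; not wanted here. Origin: centre of its underside.
- rib: Flat metal scraper with a wooden handle, 150 mm long, lying on the table between the chest and the moulds; bystander.
- bowl: Red plastic bowl, 180 mm across, 75 mm high, to the left; bystander.
- cup: White cup, 76 mm across, 85 mm high, left of the chest; bystander.
There are look-alikes about, which are no part of the job. What is shaped like the mould but black is not meant.

How it is judged (in metres and radians):
On the way, in this order (a step that is already met when the one before it is completed fails the run):
1. the lid is up on its locked stay, let go, and the robot touches neither (value of joint stay above 2.7 rad and value of joint lid above 1.36 rad and contact force between each of the arm, the fingers and lid below 0.2 N and contact force between the fingers and stay below 0.2 N), for 0.3 s.
2. the mould lies flat and hollow side up on the chest's floor, let go, while the stay is still locked (x of mould in the frame of chest between -0.087 and 0.087 m and y of mould in the frame of chest between -0.087 and 0.087 m and z of mould in the frame of chest below 0.013 m and angle between mould's own z axis and vertical below 0.12 rad and value of joint stay above 2.7 rad and contact force between the fingers and mould below 0.1 N and linear speed of mould below 0.03 m/s), for 0.3 s.
3. the stay is broken: its joint bent well clear of straight (value of joint stay below 2.3 rad), for 0.1 s.
At the end, for the whole second after the job is handed in: The lid is fully shut (within 0.03 rad) and at rest, and the mould lies at rest inside the chest, flat on its floor (its origin within 5 mm above the floor and within the walls), hollow side up within 0.12 rad (value of joint lid below 0.03 rad and x of mould in the frame of chest between -0.087 and 0.087 m and y of mould in the frame of chest between -0.087 and 0.087 m and z of mould in the frame of chest below 0.013 m and angle between mould's own z axis and vertical below 0.12 rad and linear speed of mould below 0.03 m/s and velocity of joint lid between -0.05 and 0.05 rad/s); the robot touches nothing.
It fails at once if the lid slams: it comes down faster than 2.5 rad/s (about 0.5 m/s at its edge) (velocity of joint lid below -2.5 rad/s).
It fails at once if the mould is thrown or dropped: it moves faster than 0.9 m/s (linear speed of mould above 0.9 m/s).
It fails at once if the round mould, the scraper, the bowl or the cup is moved by more than 40 mm (distance of any of round_mould, rib, bowl, cup from where it was at the start of the episode above 0.04 m).
It also fails if it takes over 72 s, if anything falls off the work surface, if the arm or the gripper's body presses on something with over 40 N, if the wrist force passes 120 N, or if a joint passes its speed limit or range.

### The arm

A 6-joint arm with a two-finger parallel gripper is mounted at the origin on the work surface. World frame = base frame: x ahead of the robot, y to its left, z up, the work surface at z = 0. Lengths are in m, angles in degrees, forces in N, time in s.
With the tool pointing down it reaches from about 0.35 to 0.875 m from the base axis. Payload 4.2 kg.
Tool frame: the origin (TCP) lies on the centre line of the jaws, within the pads' length; the fingertips stand 25 mm ahead of it and the grasp point (between the pads) lies 6 mm ahead of it; z points along the fingers, y is the line along which they close (so a half turn about z gives the same grasp; the last joint's range is limited). The gripper opens to 87 mm and grips with 3 to 60 N. Pads are 19 mm wide; open, the fingers measure 117 mm over their backs; the gripper's body (75 mm by 190 mm) begins 51 mm behind the grasp point.
Start: joints at [-53.938, 22.042, 0.453, 0, -68.411, -14.817], TCP at [0.226, -0.582, 0.248] pointing down, gripper open.
Joint ranges: [-179.83, 179.83], [-69.29, 118.12], [-61.27, 80.66], [-181.25, 117.63], [-171.15, -9.14], [-177.46, 177.46]. Speed limits (degrees/s): [159.86, 159.86, 180, 180, 180, 180].

### API

Orientations are given as a 3x3 rotation matrix whose columns are the frame's x, y, z axes.
In Python, from station import r gives the robot as it stands.
- The arm moves only by the tool move_arm, never from a script. Its argument "series" is a list of rows, each an object with "grip": the opening, from 0 (shut) to 1 (fully open); "xyz": the shift along the tool's x, y, z in mm, a list of three; "angular": the turn, a rotation vector about the tool's x, y, z in rad, a list of three. A call has 1 to 10 rows; each row is the pose to reach, as a shift and turn from the pose commanded when the call began, along the tool's axes at that moment; what a row does not reach only later rows make up. A row lasts 1/10 s, in which the tool goes at most 50 mm and 8.59 degrees, less where a joint would pass 70% of its speed; a pose out of reach is approached as far as the arm can. A call with a gripper value outside its range is refused whole. The fingers move at their own pace and stop on an object; the grip force is fixed at half the most. Time passes only in rows, so rows that repeat a pose let the fingers close. It gives the time, the measured TCP pose, the force, the opening and the grip force at its end, in the units of the state.
- r.sense(): the state, without advancing time (a new reading comes with each control period).
- r.capture(name): name is "scene" or "top" or "wrist"; returns a dict with "img" (400x640x3 uint8, red, green, blue), "camera_matrix" (3x3 intrinsics, pixels), "rvec" (rotation vector, rad) and "tvec" (3), from world to camera coordinates, as OpenCV has them; the wrist camera has in their place "hand_eye" (4x4, takes a point from camera to tool coordinates, whose origin is the TCP and whose axes are the flange's). Camera axes: x right, y down, z forward; pixel columns grow to the right and rows downward; lengths in m; the calibration is good to about 2 mm. A picture is of the moment at which its call begins: read the wrist's pose just before it. There is no depth.
- r.finish_job(): hands the job in; it is judged then, once.
The state is a dict: "time_s": time; "joints": joint angles; "joint_velocities": joint speeds; "effort": joint torques, N m; "tcp_pos": TCP position; "ee_rot": TCP orientation; "wrist_force": force on the tool from outside, world axes, zero at the start; "moment": the same for the moment, N m; "gripper_width": opening from 0.0 (shut) to 1.0 (fully open); "gripper_force": force on a finger pad.
Only numpy, scipy, OpenCV 4.12 (cv2) and the standard library are available. Lean on these libraries where they do the work, as an engineer would, in place of code of your own. Each camera call takes 0.05 s, during which the arm holds its last target. There are 200 camera calls.

## Working session

There is one attempt and no reset: what is moved stays moved. The work goes in short steps, Python scripts to look and compute and a tool call to move; the robot and the scene stay as the last step left them, time stands still between calls to the robot, and variables do not carry over. Pictures are saved under pics/ and viewed, at most 10 in all, crops included, and the job is handed in when it is done.

Besides the shell and the picture viewer there is one more tool, called after "Emit:" as name(argument=value, ...) on one line, values as JSON. move_arm: Moves the arm, as the interface text tells. Its arguments: {"type":"object","properties":{"series":{"type":"array"}},"required":["series"]}

```bash
mkdir -p pics; ls
python3 - <<'E'
from station import r
import cv2,numpy as np
s=r.sense();print(s)
for n in("scene","top"):
    c=r.capture(n);cv2.imwrite(f"pics/{n}0.png",c["img"][:,:,::-1]);print(n,c["camera_matrix"],c["rvec"],c["tvec"])
    np.savez(f"{n}.npz",K=c["camera_matrix"],r=c["rvec"],t=c["tvec"])
E
```

```text
pics
{'time_s': 0.0, 'joints': array([-5.39384640e+01,  2.20921704e+01,  3.79420054e-01, -3.08779674e-02,
       -6.84092215e+01, -1.48159484e+01]), 'joint_velocities': array([-0.05372109,  0.11140789, -0.04134839, -0.0711769 ,  0.04004484,
       -0.14826365]), 'effort': array([-1.68698778e-03, -3.90668499e+01,  1.87404531e+01,  4.21995118e+00,
        1.09613239e-02, -1.97074805e-04]), 'tcp_pos': array([ 0.22630434, -0.58200596,  0.24643733]), 'ee_rot': array([[-9.32107788e-01, -3.62180000e-01, -8.48013084e-04],
       [-3.62180988e-01,  9.32105610e-01,  2.01583740e-03],
       [ 6.03417638e-05,  2.18611196e-03, -9.99997609e-01]]), 'wrist_force': array([ 0.20682087,  0.50660681, -0.12880264]), 'moment': array([ 0.0160926 ,  0.0001495 , -0.02821058]), 'gripper_force': 0.0, 'gripper_width': 1.0000050281821795}
scene [[420.96324736   0.         318.51730325]
 [  0.         420.96324736 206.6049191 ]
 [  0.           0.           1.        ]] [ 1.96015834  1.15942794 -0.58938469] [-0.34948168 -0.23455674  1.54751597]
top [[418.46940087   0.         318.69575294]
 [  0.         418.46940087 195.69016034]
 [  0.           0.           1.        ]] [ 2.17158817 -2.16531081  0.0627253 ] [0.07464525 0.61037659 1.22883485]
```

View pics/top0.png

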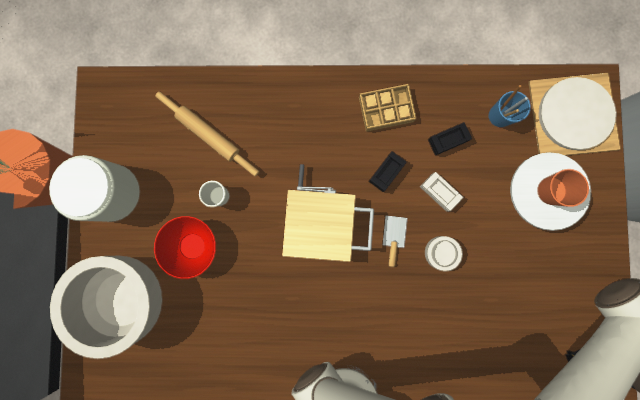

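View pics/scene0.png

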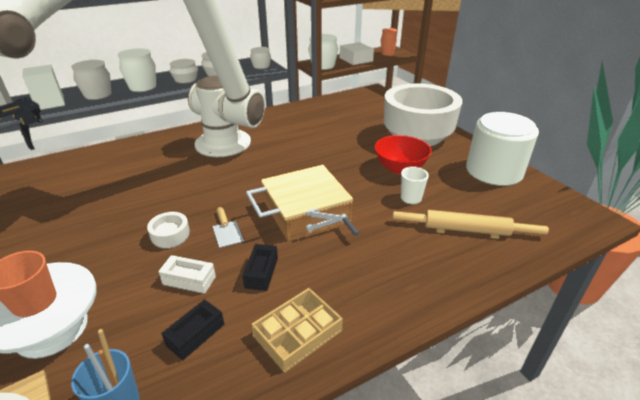

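Top view: candidates for the mould are the white oblong (441,191), the black oblongs (388,172) and (450,138), the round white one (444,253), and the wooden tray (388,107). I choose the white oblong. The chest lid is at (320,226), with the handle at (370,229) and the knob at (302,176).

```bash
cat > h.py <<'E'
import numpy as np,cv2
def cam(n):
    d=np.load(n+".npz");return d["K"],cv2.Rodrigues(d["r"])[0],d["t"].reshape(3)
def ray(n,uv,z):
    K,R,t=cam(n);c=-R.T@t;d=R.T@np.linalg.inv(K)@np.array([uv[0],uv[1],1.]);return c+d*(z-c[2])/d[2]
def proj(n,p):
    K,R,t=cam(n);return cv2.projectPoints(np.float64(p).reshape(-1,3),cv2.Rodrigues(R)[0],t,K,None)[0].reshape(-1,2)
E
python3 - <<'E'
from h import *
im=cv2.imread("pics/top0.png")
c=cv2.resize(im[145:275,275:475],None,fx=4,fy=4,interpolation=cv2.INTER_CUBIC);cv2.imwrite("pics/crop.png",c)
hsv=cv2.cvtColor(im,cv2.COLOR_BGR2HSV)
def rect(mask,box,z,name):
    m=np.zeros_like(mask);x0,y0,x1,y1=box;m[y0:y1,x0:x1]=mask[y0:y1,x0:x1]
    cs=max(cv2.findContours(m,0,1)[0],key=cv2.contourArea)
    P=np.array([ray("top",p,z)[:2] for p in cs[:,0]],np.float32)
    print(name,cv2.minAreaRect(P));print(np.round(cv2.boxPoints(cv2.minAreaRect(P)),3).tolist())
lid=((hsv[...,2]>170)&(hsv[...,1]>50)&(hsv[...,0]>15)&(hsv[...,0]<35)).astype(np.uint8)*255
rect(lid,(270,180,365,270),.082,"lid")
w=((hsv[...,2]>150)&(hsv[...,1]<60)).astype(np.uint8)*255
w=cv2.morphologyEx(w,cv2.MORPH_CLOSE,np.ones((3,3)))
rect(w,(412,165,475,218),.044,"mould")
rect(w,(415,230,475,280),.046,"round")
print("handle",ray("top",(371,229),.076),"knob",ray("top",(302,176),.033))
E
```

```text
lid ((0.5219776630401611, 0.07542262226343155), (0.1941765695810318, 0.19044221937656403), 85.76554107666016)
[[0.41999998688697815, -0.014000000432133675], [0.6100000143051147, -0.02800000086426735], [0.6240000128746033, 0.16500000655651093], [0.4339999854564667, 0.17900000512599945]]
mould ((0.6227919459342957, -0.28570032119750977), (0.11107628792524338, 0.05945712327957153), 45.8367805480957)
[[0.5630000233650208, -0.3050000071525574], [0.6050000190734863, -0.34599998593330383], [0.6830000281333923, -0.2669999897480011], [0.6399999856948853, -0.22499999403953552]]
round ((0.4420925974845886, -0.28844472765922546), (0.09838734567165375, 0.0988839715719223), 44.633426666259766)
[[0.3720000088214874, -0.2879999876022339], [0.44200000166893005, -0.3580000102519989], [0.5120000243186951, -0.289000004529953], [0.44200000166893005, -0.21899999678134918]]
handle [ 0.51107657 -0.07429275  0.076     ] knob [0.66863882 0.12648545 0.033     ]
```

View pics/crop.png

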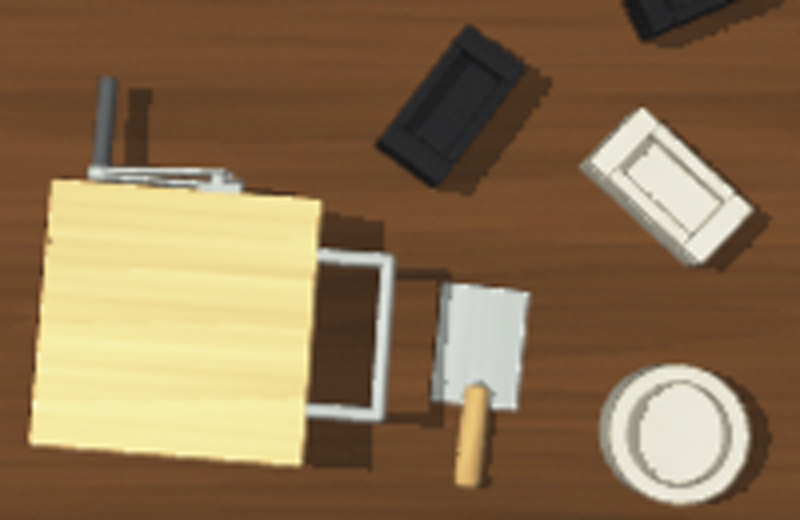

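The crop confirms the cream-white oblong mould with its hollow up, at crop (667,187). The handle bar is centred at crop (383,336), and the knob pin points away from the robot. The handle measurement agrees with the chest pose to about 2 mm, so I'll move.

```bash
cat >> h.py <<'E'
from scipy.spatial.transform import Rotation as Ro
C=np.array([.522,.0765,0]);YAW=np.deg2rad(85.77)
X=np.array([np.cos(YAW),np.sin(YAW),0]);Y=np.array([-X[1],X[0],0]);Z=np.array([0,0,1.])
def W(x,y,z): return C+(x*X+y*Y)/1000+z/1000*Z   # chest mm -> world m
def handle(a): return 95-245*np.cos(a)+6*np.sin(a),70+245*np.sin(a)+6*np.cos(a)
def go(p,ydir=None,s=None):
    """shift (mm) and turn for TCP to p (world m), tool down, tool y along +-ydir"""
    from station import r
    s=s or r.sense();R=s["ee_rot"];d=1000*R.T@(p-s["tcp_pos"])
    best=np.zeros(3)
    if ydir is not None:
        c=[]
        for k in(1,-1):
            y=k*np.array(ydir);z=-Z;x=np.cross(y,z);c.append(Ro.from_matrix(R.T@np.c_[x,y,z]).as_rotvec())
        best=min(c,key=np.linalg.norm); print("alt",np.round(max(c,key=np.linalg.norm),3))
    print("xyz",np.round(d,1).tolist(),"ang",np.round(best,3).tolist())
E
python3 - <<'E'
from h import *
go(W(-150,0,200),X);go(W(-150,0,82))
E
```

```text
alt [ 1.000e-03  3.000e-03 -2.697e+00]
xyz [-449.6, 371.2, 47.3] ang [0.002, -0.001, 0.444]
xyz [-449.7, 371.0, 165.3] ang [0.0, 0.0, 0.0]
```

Emit:
move_arm(series=[{"grip": 0.5,"xyz": [-450,371,47],"angular": [0,0,0.444]},{"grip": 0.5,"xyz": [-450,371,47],"angular": [0,0,0.444]},{"grip": 0.5,"xyz": [-450,371,47],"angular": [0,0,0.444]},{"grip": 0.5,"xyz": [-450,371,47],"angular": [0,0,0.444]},{"grip": 0.5,"xyz": [-450,371,47],"angular": [0,0,0.444]},{"grip": 0.5,"xyz": [-450,371,47],"angular": [0,0,0.444]},{"grip": 0.5,"xyz": [-450,371,47],"angular": [0,0,0.444]},{"grip": 0.5,"xyz": [-450,371,47],"angular": [0,0,0.444]},{"grip": 0.5,"xyz": [-450,371,47],"angular": [0,0,0.444]},{"grip": 0.5,"xyz": [-450,371,47],"angular": [0,0,0.444]}])

```text
time_s: 1.1
tcp_pos: [0.466, -0.1537, 0.2079]
ee_rot: [[-0.997, 0.073, -0.0], [0.073, 0.997, 0.0], [0.0, 0.0, -1.0]]
wrist_force: [2.1, 0.2, -0.1]
gripper_width: 0.501
gripper_force: 0.0
```

Run:
```python
from h import *
go(W(-150,0,200),X)
```

```text
alt [ 0.     0.    -3.141]
xyz [-38.9, 83.7, 7.9] ang [0.0, -0.0, 0.001]
```

Emit:
move_arm(series=[{"grip": 0.5,"xyz": [0,0,0],"angular": [0,0,0]},{"grip": 0.5,"xyz": [0,0,0],"angular": [0,0,0]}])

```text
time_s: 1.3
tcp_pos: [0.4657, -0.1546, 0.2077]
ee_rot: [[-0.998, 0.07, -0.001], [0.07, 0.998, 0.0], [0.001, 0.0, -1.0]]
wrist_force: [0.1, -0.7, 0.4]
gripper_width: 0.501
gripper_force: 0.0
```

Run:
```python
from h import *
go(W(-150,0,140),X)
```

```text
alt [ 2.000e-03  0.000e+00 -3.138e+00]
xyz [-39.4, 84.5, 67.6] ang [0.0, -0.001, 0.003]
```

Emit:
move_arm(series=[{"grip": 0.5,"xyz": [-39,84,40],"angular": [0,0,0.003]},{"grip": 0.5,"xyz": [-39,84,68],"angular": [0,0,0.003]},{"grip": 0.5,"xyz": [-39,84,68],"angular": [0,0,0.003]},{"grip": 0.5,"xyz": [-39,84,68],"angular": [0,0,0.003]},{"grip": 0.5,"xyz": [-39,84,68],"angular": [0,0,0.003]}])

```text
time_s: 1.8
tcp_pos: [0.5104, -0.076, 0.1406]
ee_rot: [[-0.997, 0.077, -0.0], [0.077, 0.997, -0.001], [0.0, -0.001, -1.0]]
wrist_force: [-0.4, -0.3, -0.0]
gripper_width: 0.499
gripper_force: 0.0
```

Run:
```python
from h import *
from station import r
s=r.sense();c=r.capture("wrist")
im=np.ascontiguousarray(c["img"][:,:,::-1]);K=c["camera_matrix"];H=c["hand_eye"];print(K,H)
T=np.eye(4);T[:3,:3]=s["ee_rot"];T[:3,3]=s["tcp_pos"];M=np.linalg.inv(T@H)
for y in(-55,0,55):
    p=M@np.r_[W(-150,y,76),1];u=K@p[:3];u=u[:2]/u[2];print(u);cv2.circle(im,tuple(int(v) for v in u),4,(0,0,255),1)
cv2.imwrite("pics/w1.png",im)
go(W(-150,0,82),X,s)
```

```text
[[340.96933346   0.         313.38242573]
 [  0.         340.96933346 203.9169755 ]
 [  0.           0.           1.        ]] [[ 6.45894017e-04 -9.64558917e-01 -2.63866781e-01  7.07554403e-02]
 [ 9.99999784e-01  6.54357170e-04  5.58154176e-05  8.31978047e-04]
 [ 1.18825861e-04 -2.63866760e-01  9.64559132e-01 -1.37342523e-01]
 [ 0.00000000e+00  0.00000000e+00  0.00000000e+00  1.00000000e+00]]
[316.77375105 306.01238462]
[316.77005406 228.23605065]
[316.76581828 139.1250081 ]
alt [-0.000e+00  1.000e-03  3.138e+00]
xyz [-0.3, 3.0, 58.6] ang [-0.001, -0.0, -0.003]
```

View pics/w1.png

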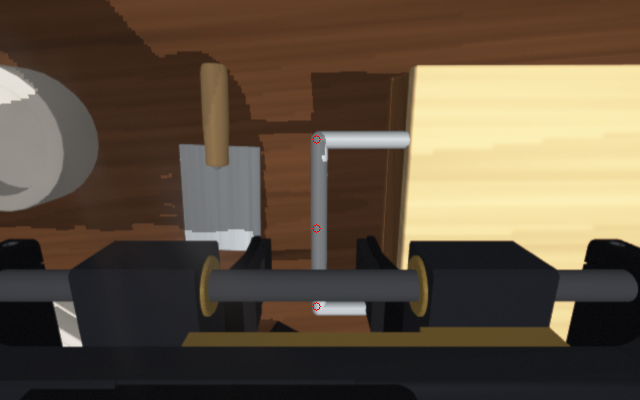

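The wrist view shows the bar at column 319, running from row 139 to 308. My prediction was column 317, so the chest lies about 1 mm further toward the hinge. Next: descend and grip.

Emit:
move_arm(series=[{"grip": 0.5,"xyz": [0,4,30],"angular": [0,0,-0.003]},{"grip": 0.5,"xyz": [0,4,58],"angular": [0,0,-0.003]},{"grip": 0.5,"xyz": [0,4,58],"angular": [0,0,-0.003]},{"grip": 0.0,"xyz": [0,4,58],"angular": [0,0,-0.003]},{"grip": 0.0,"xyz": [0,4,58],"angular": [0,0,-0.003]},{"grip": 0.0,"xyz": [0,4,58],"angular": [0,0,-0.003]},{"grip": 0.0,"xyz": [0,4,58],"angular": [0,0,-0.003]}])

```text
time_s: 2.55
tcp_pos: [0.5116, -0.0708, 0.0833]
ee_rot: [[-0.997, 0.073, 0.002], [0.073, 0.997, 0.0], [-0.002, 0.0, -1.0]]
wrist_force: [-0.0, -0.3, -0.6]
gripper_width: 0.224
gripper_force: 0.0
```

```bash
sed -i 's/.0765,0\]/.0775,0]/' h.py
python3 - <<'E'
from h import *
x0,z0=handle(0)
for a in np.arange(.1,1.46,.1).tolist()+[1.4,1.43]:
    x,z=handle(a);print(round(a,2),round(x-x0,1),round(z0-z,1))
E
```

```text
0.1 1.8 -24.4
0.2 6.1 -48.6
0.3 12.7 -72.1
0.4 21.7 -94.9
0.5 32.9 -116.7
0.6 46.2 -137.3
0.7 61.5 -156.4
0.8 78.6 -173.9
0.9 97.4 -189.6
1.0 117.7 -203.4
1.1 139.2 -215.1
1.2 161.8 -224.5
1.3 185.2 -231.7
1.4 209.3 -236.5
1.4 209.3 -236.5
1.43 216.6 -237.4
```

Emit:
move_arm(series=[{"grip": 0.0,"xyz": [0,0,0],"angular": [0,0,0]},{"grip": 0.0,"xyz": [0,0,0],"angular": [0,0,0]},{"grip": 0.0,"xyz": [0,0,0],"angular": [0,0,0]},{"grip": 0.0,"xyz": [0,0,0],"angular": [0,0,0]}])

```text
time_s: 2.95
tcp_pos: [0.5112, -0.0727, 0.0829]
ee_rot: [[-0.997, 0.072, 0.0], [0.072, 0.997, -0.003], [-0.0, -0.003, -1.0]]
wrist_force: [0.8, -9.9, 2.0]
gripper_width: 0.1
gripper_force: 30.0
```

Emit:
move_arm(series=[{"grip": 0.0,"xyz": [0,1,-24],"angular": [0,0,0]},{"grip": 0.0,"xyz": [0,5,-49],"angular": [0,0,0]},{"grip": 0.0,"xyz": [0,12,-72],"angular": [0,0,0]},{"grip": 0.0,"xyz": [0,21,-95],"angular": [0,0,0]},{"grip": 0.0,"xyz": [0,32,-117],"angular": [0,0,0]},{"grip": 0.0,"xyz": [0,45,-137],"angular": [0,0,0]},{"grip": 0.0,"xyz": [0,60,-156],"angular": [0,0,0]},{"grip": 0.0,"xyz": [0,78,-174],"angular": [0,0,0]},{"grip": 0.0,"xyz": [0,96,-190],"angular": [0,0,0]},{"grip": 0.0,"xyz": [0,117,-203],"angular": [0,0,0]}])

```text
time_s: 3.95
tcp_pos: [0.5199, 0.0432, 0.2892]
ee_rot: [[-0.997, 0.073, 0.003], [0.073, 0.997, -0.006], [-0.003, -0.006, -1.0]]
wrist_force: [-0.3, -8.7, 7.4]
gripper_width: 0.101
gripper_force: 30.0
```

Emit:
move_arm(series=[{"grip": 0.0,"xyz": [0,21,-12],"angular": [0,0,0]},{"grip": 0.0,"xyz": [0,44,-21],"angular": [0,0,0]},{"grip": 0.0,"xyz": [0,67,-28],"angular": [0,0,0]},{"grip": 0.0,"xyz": [0,79,-31],"angular": [0,0,0]},{"grip": 0.0,"xyz": [0,87,-32],"angular": [0,0,0]},{"grip": 0.0,"xyz": [0,92,-33],"angular": [0,0,0]},{"grip": 0.0,"xyz": [0,94,-33],"angular": [0,0,0]},{"grip": 0.0,"xyz": [0,94,-33],"angular": [0,0,0]}])

```text
time_s: 4.75
tcp_pos: [0.5269, 0.1367, 0.3213]
ee_rot: [[-0.997, 0.073, 0.003], [0.073, 0.997, -0.006], [-0.003, -0.006, -1.0]]
wrist_force: [0.1, -9.1, 8.0]
gripper_width: 0.103
gripper_force: 30.0
```

Emit:
move_arm(series=[{"grip": 0.0,"xyz": [0,4,1],"angular": [0,0,0]},{"grip": 0.0,"xyz": [0,4,1],"angular": [0,0,0]},{"grip": 0.0,"xyz": [0,4,1],"angular": [0,0,0]}])

```text
time_s: 5.05
tcp_pos: [0.527, 0.1377, 0.3213]
ee_rot: [[-0.997, 0.074, 0.002], [0.074, 0.997, -0.011], [-0.003, -0.011, -1.0]]
wrist_force: [-0.2, -16.8, 11.0]
gripper_width: 0.104
gripper_force: 30.0
```

Stop felt (4 mm commanded, 1 mm moved, force up). Release and back straight up.

Emit:
move_arm(series=[{"grip": 0.5,"xyz": [0,2,1],"angular": [0,0,0]},{"grip": 0.5,"xyz": [0,2,1],"angular": [0,0,0]},{"grip": 0.5,"xyz": [0,2,1],"angular": [0,0,0]},{"grip": 0.5,"xyz": [0,2,1],"angular": [0,0,0]},{"grip": 0.5,"xyz": [0,2,1],"angular": [0,0,0]},{"grip": 0.5,"xyz": [0,0,-40],"angular": [0,0,0]},{"grip": 0.5,"xyz": [0,-30,-80],"angular": [0,0,0]},{"grip": 0.5,"xyz": [0,-70,-80],"angular": [0,0,0]},{"grip": 0.5,"xyz": [0,-110,-80],"angular": [0,0,0]},{"grip": 0.5,"xyz": [0,-110,-80],"angular": [0,0,0]}])

```text
time_s: 6.05
tcp_pos: [0.518, 0.0314, 0.3975]
ee_rot: [[-0.997, 0.076, 0.0], [0.076, 0.997, 0.0], [-0.0, 0.0, -1.0]]
wrist_force: [-0.0, 0.7, 0.0]
gripper_width: 0.505
gripper_force: 0.0
```

Run:
```python
from h import *
from station import r
c=r.capture("scene");im=np.ascontiguousarray(c["img"][:,:,::-1])
for p in [W(19,-162,112),W(59,-55,312),W(59,55,312),W(-35,-106,30)]:
    u=proj("scene",p)[0];print(u);cv2.circle(im,tuple(int(round(v)) for v in u),3,(0,0,255),1)
cv2.imwrite("pics/s1.png",cv2.resize(im[40:290,130:450],None,fx=2.4,fy=2.4))
d=np.array([78,79,0])/np.hypot(78,79);yd=np.cross(Z,d)
go(np.array([.622,-.285,.16]),yd)
s=r.sense();print(s["joints"])
```

```text
[339.82085182 210.18116829]
[336.65401215 114.25272974]
[317.63096681  97.9198877 ]
[310.98445998 228.65164989]
alt [ 0.000e+00 -1.000e-03  2.274e+00]
xyz [-127.3, -309.3, 236.9] ang [0.001, 0.0, -0.867]
[ 2.15233265e+01  7.57981330e+00  1.87677044e+00 -3.26534675e-02
 -8.42831820e+01 -1.15847712e+02]
```

View pics/s1.png

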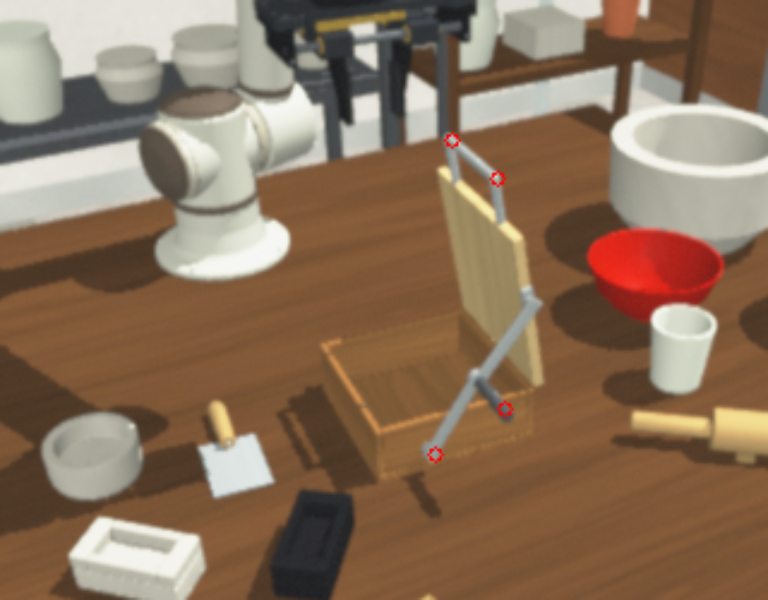

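The lid stands on the straight, locked stay. The handle, knob and pivot markers lie on their parts, at crop (475,160), (505,409) and (435,454). Now to the mould.

Emit:
move_arm(series=[{"grip": 0.95,"xyz": [-127,-309,200],"angular": [0,0,-0.867]},{"grip": 0.95,"xyz": [-127,-309,200],"angular": [0,0,-0.867]},{"grip": 0.95,"xyz": [-127,-309,200],"angular": [0,0,-0.867]},{"grip": 0.95,"xyz": [-127,-309,200],"angular": [0,0,-0.867]},{"grip": 0.95,"xyz": [-127,-309,200],"angular": [0,0,-0.867]},{"grip": 0.95,"xyz": [-127,-309,200],"angular": [0,0,-0.867]},{"grip": 0.95,"xyz": [-127,-309,200],"angular": [0,0,-0.867]},{"grip": 0.95,"xyz": [-127,-309,200],"angular": [0,0,-0.867]},{"grip": 0.95,"xyz": [-127,-309,200],"angular": [0,0,-0.867]},{"grip": 0.95,"xyz": [-127,-309,200],"angular": [0,0,-0.867]}])

```text
time_s: 7.1
tcp_pos: [0.6228, -0.2834, 0.1945]
ee_rot: [[-0.701, -0.713, -0.004], [-0.713, 0.701, 0.001], [0.002, 0.003, -1.0]]
wrist_force: [-0.5, -0.3, 0.9]
gripper_width: 0.954
gripper_force: 0.0
```

Emit:
move_arm(series=[{"grip": 0.95,"xyz": [0,0,0],"angular": [0,0,0]},{"grip": 0.95,"xyz": [0,0,0],"angular": [0,0,0]}])

```text
time_s: 7.3
tcp_pos: [0.6235, -0.282, 0.1988]
ee_rot: [[-0.7, -0.715, 0.003], [-0.715, 0.7, -0.0], [-0.001, -0.002, -1.0]]
wrist_force: [-0.8, 1.2, -0.5]
gripper_width: 0.953
gripper_force: 0.0
```

```bash
cat >> h.py <<'E'
def wrist(pts,name):
    from station import r
    s=r.sense();c=r.capture("wrist");im=np.ascontiguousarray(c["img"][:,:,::-1]);K=c["camera_matrix"]
    T=np.eye(4);T[:3,:3]=s["ee_rot"];T[:3,3]=s["tcp_pos"];M=np.linalg.inv(T@c["hand_eye"])
    for q in pts:
        u=K@(M@np.r_[q,1])[:3];u=u[:2]/u[2];print(np.round(u,1));cv2.circle(im,tuple(int(round(v)) for v in u),4,(0,0,255),1)
    cv2.imwrite(f"pics/{name}.png",im);return s
MC=np.array([.623,-.2868,0]);MA=np.deg2rad(45.3);MX=np.array([np.cos(MA),np.sin(MA),0]);MY=np.cross(Z,MX)
E
python3 - <<'E'
from h import *
s=wrist([MC+.044*Z+a*.055*MX+b*.028*MY for a in(-1,1) for b in(-1,1)],"w2")
go(MC+.16*Z,MY,s);go(MC+.027*Z,MY,s)
E
```

```text
[277.6 124.9]
[344.7 125.3]
[280.2 247.4]
[341.1 247.8]
alt [-2.000e-03 -3.000e-03 -3.136e+00]
xyz [3.8, -2.9, 38.8] ang [-0.002, 0.001, 0.005]
alt [-2.000e-03 -3.000e-03 -3.136e+00]
xyz [4.0, -2.6, 171.8] ang [-0.002, 0.001, 0.005]
```

View pics/w2.png

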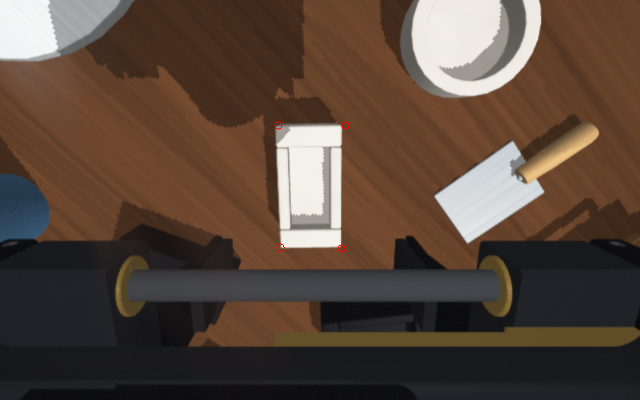

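Wrist view: the white mould spans (277–342, 124–247), and my corner marks fall within 2 px of its corners. Its hollow is up and no black one is in the way. Next: descend with the tips about 10 mm above the table and grip.

Emit:
move_arm(series=[{"grip": 0.95,"xyz": [4,-3,40],"angular": [0,0,0.005]},{"grip": 0.95,"xyz": [4,-3,85],"angular": [0,0,0.005]},{"grip": 0.95,"xyz": [4,-3,125],"angular": [0,0,0.005]},{"grip": 0.95,"xyz": [4,-3,150],"angular": [0,0,0.005]},{"grip": 0.95,"xyz": [4,-3,164],"angular": [0,0,0.005]},{"grip": 0.95,"xyz": [4,-3,164],"angular": [0,0,0.005]},{"grip": 0.3,"xyz": [4,-3,164],"angular": [0,0,0.005]},{"grip": 0.3,"xyz": [4,-3,164],"angular": [0,0,0.005]},{"grip": 0.3,"xyz": [4,-3,164],"angular": [0,0,0.005]},{"grip": 0.3,"xyz": [4,-3,164],"angular": [0,0,0.005]}])

```text
time_s: 8.35
tcp_pos: [0.6226, -0.2886, 0.0345]
ee_rot: [[-0.705, -0.709, 0.002], [-0.709, 0.705, -0.0], [-0.001, -0.002, -1.0]]
wrist_force: [1.0, -0.0, 1.3]
gripper_width: 0.672
gripper_force: 0.0
```

Emit:
move_arm(series=[{"grip": 0.3,"xyz": [0,0,0],"angular": [0,0,0]},{"grip": 0.3,"xyz": [0,0,0],"angular": [0,0,0]},{"grip": 0.3,"xyz": [0,0,0],"angular": [0,0,0]},{"grip": 0.3,"xyz": [0,0,-20],"angular": [0,0,0]},{"grip": 0.3,"xyz": [0,0,-60],"angular": [0,0,0]},{"grip": 0.3,"xyz": [0,0,-105],"angular": [0,0,0]},{"grip": 0.3,"xyz": [0,0,-140],"angular": [0,0,0]},{"grip": 0.3,"xyz": [0,0,-160],"angular": [0,0,0]},{"grip": 0.3,"xyz": [0,0,-160],"angular": [0,0,0]}])

```text
time_s: 9.25
tcp_pos: [0.6231, -0.2888, 0.1957]
ee_rot: [[-0.705, -0.709, 0.005], [-0.709, 0.705, -0.001], [-0.003, -0.004, -1.0]]
wrist_force: [0.9, -0.4, -3.4]
gripper_width: 0.643
gripper_force: 29.9
```

Run:
```python
from h import *
go(W(-25,8,190),Y);go(W(-25,8,47),Y)
from station import r
print(r.sense()["joints"])
```

```text
alt [2.000e-03 7.000e-03 2.433e+00]
xyz [-164.4, 319.7, 4.8] ang [-0.005, 0.001, -0.708]
alt [2.000e-03 7.000e-03 2.433e+00]
xyz [-164.0, 320.4, 147.8] ang [-0.005, 0.001, -0.708]
[-1.14086128e+01  2.99178902e+01  5.69880484e+00  3.23305372e-03
 -6.54754244e+01 -3.34035274e+01]
```

Emit:
move_arm(series=[{"grip": 0.3,"xyz": [-10,20,4],"angular": [0,0,-0.08]},{"grip": 0.3,"xyz": [-28,56,4],"angular": [0,0,-0.2]},{"grip": 0.3,"xyz": [-48,95,4],"angular": [0,0,-0.32]},{"grip": 0.3,"xyz": [-70,137,4],"angular": [0,0,-0.44]},{"grip": 0.3,"xyz": [-92,179,4],"angular": [0,0,-0.56]},{"grip": 0.3,"xyz": [-114,221,4],"angular": [0,0,-0.66]},{"grip": 0.3,"xyz": [-134,260,4],"angular": [0,0,-0.708]},{"grip": 0.3,"xyz": [-151,295,4],"angular": [0,0,-0.708]},{"grip": 0.3,"xyz": [-164,320,4],"angular": [-0.005,0,-0.708]},{"grip": 0.3,"xyz": [-164,320,4],"angular": [-0.005,0,-0.708]}])

```text
time_s: 10.25
tcp_pos: [0.5081, 0.0557, 0.1866]
ee_rot: [[-0.071, -0.997, -0.009], [-0.998, 0.071, 0.002], [-0.001, 0.01, -1.0]]
wrist_force: [0.1, -0.2, -3.0]
gripper_width: 0.643
gripper_force: 29.9
```

Run:
```python
from h import *
from station import r
go(W(-25,8,45),Y)
c=r.capture("top");im=c["img"][:,:,::-1]
cv2.imwrite("pics/t2.png",cv2.resize(im[140:290,260:420],None,fx=4,fy=4))
```

```text
alt [-2.000e-03  1.500e-02 -3.138e+00]
xyz [2.4, -5.6, 141.5] ang [0.01, 0.001, 0.003]
```

View pics/t2.png

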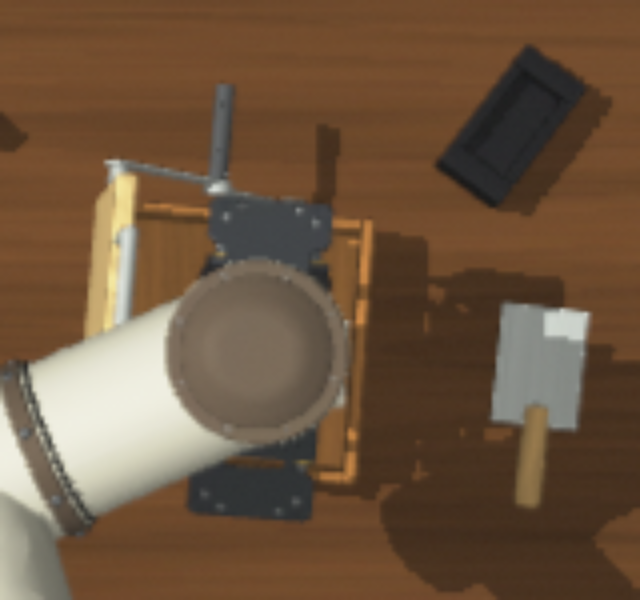

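The top view shows the gripper over the chest with its jaws along the chest's y. The forearm crosses near the lid handle, at crop (125,280), so I check its height in the scene view.

Run:
```python
from h import *
from station import r
print(r.sense()["joints"],r.sense()["wrist_force"])
c=r.capture("scene");im=np.ascontiguousarray(c["img"][:,:,::-1])
cv2.imwrite("pics/s2.png",cv2.resize(im[0:280,130:450],None,fx=2.14,fy=2.14))
```

```text
[ 24.1569568   14.48757286 -19.95991134  -0.32952126 -56.00598242
 -28.07149667] [ 0.02025128  0.04128513 -3.22495224]
```

View pics/s2.png

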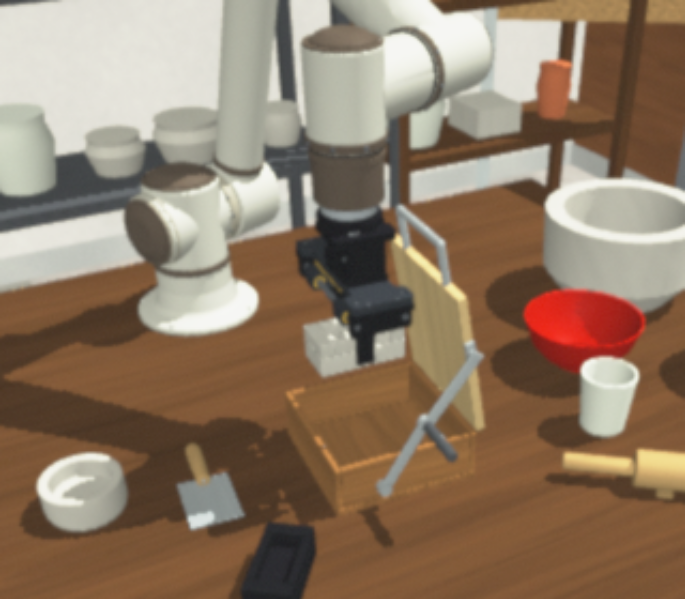

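Run:
```python
from h import *
T=np.array([.508,.056,.187]);a=np.deg2rad(24.2);n=np.array([-np.sin(a),np.cos(a),0]);f=np.array([np.cos(a),np.sin(a),0])
for h in(.15,.2,.25,.3,.35,.4): print(h,*[np.round(proj("scene",T+d*n+h*Z)[0]-[130,0],0)*2.14 for d in(0,.055,.157)])
for y in(-95,-55,0,55,95):
  for x,z in((59,317),(67,260)):
    d=W(x,y,z)-W(-25,8,0);print(y,z,"along n",round(d@n*1000),"along f",round(d@f*1000))
```

```text
0.15 [350.96 214.  ] [380.92 199.02] [432.28 173.34]
0.2 [348.82 169.06] [380.92 156.22] [432.28 132.68]
0.25 [346.68 124.12] [378.78 111.28] [434.42  89.88]
0.3 [344.54  72.76] [378.78  62.06] [434.42  42.8 ]
0.35 [342.4  21.4] [376.64  10.7 ] [434.42  -4.28]
0.4 [340.26 -36.38] [376.64 -42.8 ] [436.56 -57.78]
-95 317 along n 25 along f 131
-95 260 along n 32 along f 134
-55 317 along n 44 along f 95
-55 260 along n 51 along f 99
0 317 along n 70 along f 47
0 260 along n 77 along f 51
55 317 along n 96 along f -1
55 260 along n 103 along f 2
95 317 along n 115 along f -37
95 260 along n 122 along f -33
```

The lateral wrist link sits about 0.29 m above the TCP, right over the raised handle. Lowering upright would hit the handle. Instead I'll set the mould back at its old spot and regrasp it with the tool tilted about 22° about the closing axis, so the wrist leans away from the lid.

Run:
```python
from h import *
go(MC+.190*Z,MY);go(MC+.036*Z,MY)
```

```text
alt [ 0.003  0.011 -2.434]
xyz [331.2, -138.3, -4.3] ang [0.008, -0.003, 0.707]
alt [ 0.003  0.011 -2.434]
xyz [331.3, -139.7, 149.7] ang [0.008, -0.003, 0.707]
```

Emit:
move_arm(series=[{"grip": 0.3,"xyz": [20,-8,-10],"angular": [0,0,0.05]},{"grip": 0.3,"xyz": [55,-23,-10],"angular": [0,0,0.15]},{"grip": 0.3,"xyz": [95,-40,-10],"angular": [0,0,0.27]},{"grip": 0.3,"xyz": [137,-57,-6],"angular": [0,0,0.39]},{"grip": 0.3,"xyz": [179,-75,-5],"angular": [0,0,0.51]},{"grip": 0.3,"xyz": [221,-92,-4],"angular": [0,0,0.62]},{"grip": 0.3,"xyz": [263,-110,0],"angular": [0,0,0.707]},{"grip": 0.3,"xyz": [300,-125,10],"angular": [0.004,0,0.707]},{"grip": 0.3,"xyz": [323,-135,25],"angular": [0.008,0,0.707]},{"grip": 0.3,"xyz": [331,-139,50],"angular": [0.008,0,0.707]}])

```text
time_s: 11.35
tcp_pos: [0.6245, -0.2915, 0.1364]
ee_rot: [[-0.708, -0.707, 0.004], [-0.707, 0.708, -0.002], [-0.001, -0.004, -1.0]]
wrist_force: [-0.1, 1.0, -2.9]
gripper_width: 0.645
gripper_force: 29.9
```

Run:
```python
from h import *
go(MC+.036*Z,MY)
```

```text
alt [2.000e-03 6.000e-03 3.136e+00]
xyz [-2.2, 4.8, 100.4] ang [-0.004, 0.001, -0.006]
```

Emit:
move_arm(series=[{"grip": 0.3,"xyz": [-2,4,35],"angular": [0,0,-0.006]},{"grip": 0.3,"xyz": [-2,4,70],"angular": [0,0,-0.006]},{"grip": 0.3,"xyz": [-2,4,92],"angular": [0,0,-0.006]},{"grip": 0.3,"xyz": [-2,4,99],"angular": [0,0,-0.006]},{"grip": 0.3,"xyz": [-2,4,101],"angular": [0,0,-0.006]},{"grip": 0.3,"xyz": [-2,4,101],"angular": [0,0,-0.006]},{"grip": 0.95,"xyz": [-2,4,101],"angular": [0,0,-0.006]},{"grip": 0.95,"xyz": [-2,4,101],"angular": [0,0,-0.006]},{"grip": 0.95,"xyz": [-2,4,101],"angular": [0,0,-0.006]},{"grip": 0.95,"xyz": [-2,4,101],"angular": [0,0,-0.006]}])

```text
time_s: 12.35
tcp_pos: [0.6239, -0.2829, 0.0379]
ee_rot: [[-0.7, -0.715, 0.004], [-0.715, 0.7, -0.002], [-0.002, -0.004, -1.0]]
wrist_force: [-0.2, 0.4, 0.2]
gripper_width: 0.898
gripper_force: 0.0
```

Emit:
move_arm(series=[{"grip": 0.95,"xyz": [0,0,-3],"angular": [0,-0.06,0]},{"grip": 0.95,"xyz": [1,0,-6],"angular": [0,-0.14,0]},{"grip": 0.95,"xyz": [2,0,-6],"angular": [0,-0.25,0]},{"grip": 0.95,"xyz": [2,0,-6],"angular": [0,-0.34,0]},{"grip": 0.95,"xyz": [2,0,-6],"angular": [0,-0.384,0]},{"grip": 0.95,"xyz": [2,0,-6],"angular": [0,-0.384,0]},{"grip": 0.95,"xyz": [2,0,-6],"angular": [0,-0.384,0]}])

```text
time_s: 13.05
tcp_pos: [0.622, -0.2845, 0.0433]
ee_rot: [[-0.648, -0.714, 0.264], [-0.663, 0.7, 0.265], [-0.375, -0.003, -0.927]]
wrist_force: [0.4, -0.5, -0.5]
gripper_width: 0.948
gripper_force: 0.0
```

Emit:
move_arm(series=[{"grip": 0.3,"xyz": [0,0,0],"angular": [0,0,0]},{"grip": 0.3,"xyz": [0,0,0],"angular": [0,0,0]},{"grip": 0.3,"xyz": [0,0,0],"angular": [0,0,0]},{"grip": 0.3,"xyz": [0,0,0],"angular": [0,0,0]},{"grip": 0.3,"xyz": [0,0,0],"angular": [0,0,0]},{"grip": 0.3,"xyz": [0,0,0],"angular": [0,0,0]},{"grip": 0.3,"xyz": [0,0,0],"angular": [0,0,0]}])

```text
time_s: 13.75
tcp_pos: [0.6222, -0.2841, 0.0429]
ee_rot: [[-0.648, -0.714, 0.265], [-0.663, 0.7, 0.267], [-0.376, -0.003, -0.927]]
wrist_force: [1.1, 0.6, -0.8]
gripper_width: 0.641
gripper_force: 29.9
```

```bash
cat >> h.py <<'E'
def got(p,ydir,tilt):
    """like go, tool tilted by tilt about its y; y nearest to +-ydir"""
    from station import r
    s=r.sense();R=s["ee_rot"]
    y=np.array(ydir)*np.sign(R[:,1]@ydir);z=-Z;x=np.cross(y,z)
    Rt=np.c_[x,y,z]@Ro.from_rotvec([0,tilt,0]).as_matrix()
    V=Ro.from_matrix(R.T@Rt).as_rotvec()
    print("xyz",np.round(1000*R.T@(p-s["tcp_pos"]),1).tolist(),"ang",np.round(V,3).tolist(),"up(tool)",np.round(R.T@Z,3),"f",np.round(s["wrist_force"],1),"w",s["gripper_width"])
E
python3 - <<'E'
from h import *
from station import r
print(r.sense()["joints"],r.sense()["tcp_pos"])
gz=46;u=np.array([-np.sin(.384),0,np.cos(.384)])   # tool back axis in chest frame
for z in (190,gz):
    q=np.array([-24,6,z])+6*u; got(W(*q),Y,-.384)
E
```

```text
[-20.7486063   37.13347558   1.20115903 -27.46028438 -48.08536183
  -6.1501516 ] [ 0.62221002 -0.28406484  0.04294316]
xyz [-209.9, 311.8, -80.6] ang [-0.266, 0.0, -0.649] up(tool) [-0.376 -0.003 -0.927] f [ 1.1  0.6 -0.8] w 0.6409767125447814
xyz [-155.8, 312.2, 52.9] ang [-0.266, 0.0, -0.649] up(tool) [-0.376 -0.003 -0.927] f [ 1.1  0.6 -0.8] w 0.6409767125447814
```

Emit:
move_arm(series=[{"grip": 0.3,"xyz": [-6,0,-14],"angular": [0,0,0]},{"grip": 0.3,"xyz": [-19,0,-46],"angular": [0,0,0]},{"grip": 0.3,"xyz": [-34,0,-83],"angular": [0,0,0]},{"grip": 0.3,"xyz": [-49,0,-120],"angular": [0,0,0]},{"grip": 0.3,"xyz": [-60,0,-148],"angular": [0,0,0]},{"grip": 0.3,"xyz": [-60,0,-148],"angular": [0,0,0]}])

```text
time_s: 14.35
tcp_pos: [0.6232, -0.2853, 0.2095]
ee_rot: [[-0.644, -0.715, 0.273], [-0.665, 0.699, 0.261], [-0.378, -0.014, -0.926]]
wrist_force: [1.4, -0.1, -2.1]
gripper_width: 0.639
gripper_force: 29.9
```

Run:
```python
from h import *
u=np.array([-np.sin(.384),0,np.cos(.384)])
q=np.array([-24,6,190])+6*u; got(W(*q),Y,-.384)
```

```text
xyz [-148.7, 313.9, 71.2] ang [-0.276, -0.001, -0.644] up(tool) [-0.378 -0.014 -0.926] f [ 1.4 -0.1 -2.1] w 0.6393658338886127
```

Emit:
move_arm(series=[{"grip": 0.3,"xyz": [-8,17,4],"angular": [-0.02,0,-0.05]},{"grip": 0.3,"xyz": [-25,53,12],"angular": [-0.06,0,-0.14]},{"grip": 0.3,"xyz": [-44,92,21],"angular": [-0.1,0,-0.24]},{"grip": 0.3,"xyz": [-63,132,30],"angular": [-0.14,0,-0.34]},{"grip": 0.3,"xyz": [-82,172,39],"angular": [-0.19,0,-0.44]},{"grip": 0.3,"xyz": [-101,212,48],"angular": [-0.23,0,-0.54]},{"grip": 0.3,"xyz": [-120,252,57],"angular": [-0.276,0,-0.644]},{"grip": 0.3,"xyz": [-137,288,65],"angular": [-0.276,0,-0.644]},{"grip": 0.3,"xyz": [-149,314,71],"angular": [-0.276,0,-0.644]},{"grip": 0.3,"xyz": [-149,314,71],"angular": [-0.276,0,-0.644]}])

```text
time_s: 15.35
tcp_pos: [0.5095, 0.0562, 0.1906]
ee_rot: [[-0.071, -0.997, 0.013], [-0.923, 0.07, 0.379], [-0.379, 0.015, -0.925]]
wrist_force: [0.3, -0.2, -3.9]
gripper_width: 0.642
gripper_force: 29.9
```

Emit:
move_arm(series=[{"grip": 0.3,"xyz": [0,0,0],"angular": [0,0,0]},{"grip": 0.3,"xyz": [0,0,0],"angular": [0,0,0]}])

```text
time_s: 15.55
tcp_pos: [0.5124, 0.0528, 0.1913]
ee_rot: [[-0.074, -0.997, 0.017], [-0.923, 0.075, 0.377], [-0.378, 0.012, -0.926]]
wrist_force: [0.2, 0.0, -3.6]
gripper_width: 0.64
gripper_force: 29.9
```

Run:
```python
from h import *
from station import r
u=np.array([-np.sin(.384),0,np.cos(.384)])
for z in(80,45):
    q=np.array([-24,6,z])+6*u; got(W(*q),Y,-.384)
print(r.sense()["joints"])
a=r.capture("scene")["img"][20:300,190:410,::-1];b=r.capture("top")["img"][150:290,270:380,::-1]
cv2.imwrite("pics/s3.png",np.hstack([cv2.resize(a,(440,560)),cv2.resize(b,(352,448)) if 0 else cv2.copyMakeBorder(cv2.resize(b,(352,448)),0,112,0,0,0)]))
```

```text
xyz [40.7, -3.0, 97.6] ang [0.011, 0.003, -0.006] up(tool) [-0.378  0.012 -0.926] f [ 0.2  0.  -3.6] w 0.6395666534757637
xyz [54.0, -3.4, 130.0] ang [0.011, 0.003, -0.006] up(tool) [-0.378  0.012 -0.926] f [ 0.2  0.  -3.6] w 0.6395666534757637
[ 10.45151004  14.99087385 -12.38845998 -25.1747575  -59.88238177
  -2.6292156 ]
```

View pics/s3.png

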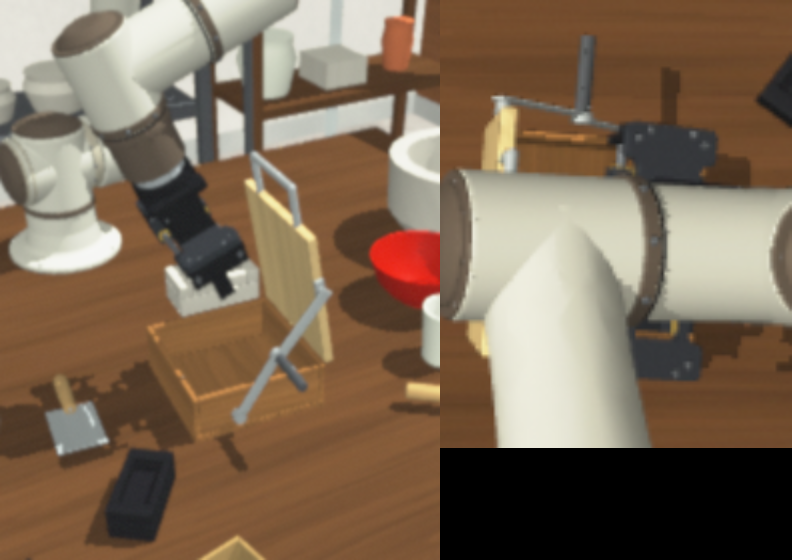

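Run:
```python
from h import *
from station import r
s=r.sense();R=s["ee_rot"];T=s["tcp_pos"];up=-R[:,2];l=-R[:,0]
for h in(.27,.285,.3):
  for d in(.06,.1,.157,.21):
    a=T+h*up+d*l
    # silhouette of cylinder radius .045
    v=[proj("scene",a+.045*(np.cos(t)*up+np.sin(t)*R[:,1]))[0] for t in np.linspace(0,6.28,60)]
    v=(np.array(v)-[190,20])*2;i=np.argmax(v@[.5,.86]);print(h,d,"axis",np.round((proj("scene",a)[0]-[190,20])*2),"low",v[i].round(),"chest",np.round([(a-C)@X,(a-C)@Y,a[2]],3))
```

```text
0.27 0.06 axis [163.  58.] low [185.  96.] chest [-0.072  0.004  0.464]
0.27 0.1 axis [194.  39.] low [216.  78.] chest [-0.035  0.004  0.479]
0.27 0.157 axis [239.  13.] low [259.  52.] chest [0.018 0.004 0.501]
0.27 0.21 axis [280. -11.] low [300.  27.] chest [0.067 0.003 0.521]
0.285 0.06 axis [157.  45.] low [178.  84.] chest [-0.078  0.004  0.478]
0.285 0.1 axis [189.  27.] low [210.  66.] chest [-0.041  0.004  0.493]
0.285 0.157 axis [234.   0.] low [254.  40.] chest [0.012 0.004 0.515]
0.285 0.21 axis [275. -24.] low [294.  16.] chest [0.061 0.003 0.535]
0.3 0.06 axis [151.  33.] low [173.  72.] chest [-0.083  0.004  0.492]
0.3 0.1 axis [183.  14.] low [204.  54.] chest [-0.046  0.004  0.507]
0.3 0.157 axis [229. -13.] low [249.  27.] chest [0.006 0.003 0.529]
0.3 0.21 axis [271. -38.] low [290.   3.] chest [0.055 0.003 0.549]
```

The scene view shows the lateral link now rising over the lid. The model puts it about 30 mm above the handle at the end of the descent, so I lower the mould.

Emit:
move_arm(series=[{"grip": 0.3,"xyz": [7,-3,17],"angular": [0.011,0.003,-0.006]},{"grip": 0.3,"xyz": [20,-3,48],"angular": [0.011,0.003,-0.006]},{"grip": 0.3,"xyz": [34,-3,81],"angular": [0.011,0.003,-0.006]},{"grip": 0.3,"xyz": [43,-3,103],"angular": [0.011,0.003,-0.006]},{"grip": 0.3,"xyz": [48,-3,116],"angular": [0.011,0.003,-0.006]},{"grip": 0.3,"xyz": [51,-3,123],"angular": [0.011,0.003,-0.006]},{"grip": 0.3,"xyz": [51,-3,123],"angular": [0.011,0.003,-0.006]},{"grip": 0.3,"xyz": [51,-3,123],"angular": [0.011,0.003,-0.006]}])

```text
time_s: 16.45
tcp_pos: [0.5152, 0.0526, 0.0598]
ee_rot: [[-0.066, -0.997, 0.031], [-0.924, 0.073, 0.374], [-0.376, -0.004, -0.927]]
wrist_force: [-0.1, 0.0, -3.1]
gripper_width: 0.64
gripper_force: 29.9
```

Run:
```python
from h import *
from station import r
u=np.array([-np.sin(.384),0,np.cos(.384)])
got(W(*(np.array([-24,6,45])+6*u)),Y,-.384)
p=r.sense()["tcp_pos"];g=p+.006*r.sense()["ee_rot"][:,2];print(g,(g-C)@X,(g-C)@Y)
```

```text
xyz [4.3, 1.1, 8.2] ang [-0.004, 0.001, 0.002] up(tool) [-0.376 -0.004 -0.927] f [-0.1  0.  -3.1] w 0.6401513192828554
[0.51534596 0.05484575 0.05420775] -0.023083341880694233 0.004964926053727572
```

Emit:
move_arm(series=[{"grip": 0.3,"xyz": [2,1,4],"angular": [0,0,0]},{"grip": 0.3,"xyz": [3,1,7],"angular": [0,0,0]},{"grip": 0.3,"xyz": [4,1,9],"angular": [0,0,0]},{"grip": 0.3,"xyz": [4,1,9],"angular": [0,0,0]},{"grip": 0.3,"xyz": [4,1,9],"angular": [0,0,0]}])

```text
time_s: 16.95
tcp_pos: [0.5133, 0.0528, 0.0509]
ee_rot: [[-0.065, -0.997, 0.03], [-0.924, 0.072, 0.376], [-0.377, -0.003, -0.926]]
wrist_force: [-2.7, -0.5, 7.4]
gripper_width: 0.642
gripper_force: 29.9
```

Emit:
move_arm(series=[{"grip": 0.9,"xyz": [0,0,0],"angular": [0,0,0]},{"grip": 0.9,"xyz": [0,0,0],"angular": [0,0,0]},{"grip": 0.9,"xyz": [0,0,0],"angular": [0,0,0]},{"grip": 0.9,"xyz": [0,0,0],"angular": [0,0,0]},{"grip": 0.9,"xyz": [-4,0,-9],"angular": [0,0,0]},{"grip": 0.9,"xyz": [-15,0,-37],"angular": [0,0,0]},{"grip": 0.9,"xyz": [-34,0,-83],"angular": [0,0,0]},{"grip": 0.9,"xyz": [-53,0,-130],"angular": [0,0,0]},{"grip": 0.9,"xyz": [-72,0,-176],"angular": [0,0,0]},{"grip": 0.9,"xyz": [-72,0,-176],"angular": [0,0,0]}])

```text
time_s: 17.95
tcp_pos: [0.5165, 0.053, 0.248]
ee_rot: [[-0.059, -0.997, 0.045], [-0.924, 0.072, 0.375], [-0.377, -0.019, -0.926]]
wrist_force: [0.0, -0.3, 0.6]
gripper_width: 0.9
gripper_force: 0.0
```

Run:
```python
from h import *
from station import r
s=r.sense();print(s["joints"],s["tcp_pos"])
got(W(19,-162,260),X if 0 else Y,0)
go(W(19,-162,260),X)
wrist([W(-24+a*55,6+b*28,52) for a in(-1,1) for b in(-1,1)],"w3")
```

```text
[ 10.88174687  11.35490858  -8.92318854 -23.44958524 -64.6135766
  -5.5773947 ] [0.51645224 0.05303863 0.24796223]
xyz [-43.6, -166.0, 8.2] ang [-0.019, 0.387, 0.005] up(tool) [-0.377 -0.019 -0.926] f [ 0.  -0.3  0.6] w 0.9001416410731228
alt [0.289 0.318 1.555]
xyz [-43.6, -166.0, 8.2] ang [-0.318, 0.288, -1.544]
[287.8  42.2]
[357.6  42.7]
[292.6 161.4]
[348.7 162.1]
```

View pics/w3.png

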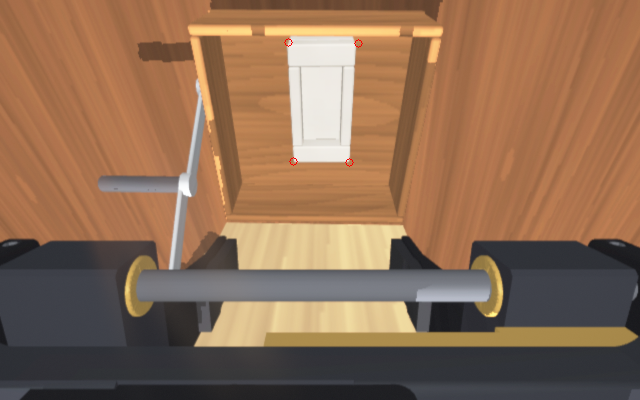

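The mould lies flat and hollow up inside the chest, at (290–357, 40–162) in the view, matching the marks. The stay is still locked, with the knob at (145,184). Next: rise, then swing over to the knob.

Emit:
move_arm(series=[{"grip": 0.5,"xyz": [-15,0,-37],"angular": [0,0,0]},{"grip": 0.5,"xyz": [-33,-20,-80],"angular": [0,0,0]},{"grip": 0.5,"xyz": [-60,-60,-94],"angular": [-0.03,0.03,-0.15]},{"grip": 0.5,"xyz": [-85,-100,-94],"angular": [-0.318,0.288,-1.544]},{"grip": 0.5,"xyz": [-85,-140,-94],"angular": [-0.318,0.288,-1.544]},{"grip": 0.5,"xyz": [-85,-168,-94],"angular": [-0.318,0.288,-1.544]},{"grip": 0.5,"xyz": [-85,-168,-94],"angular": [-0.318,0.288,-1.544]},{"grip": 0.5,"xyz": [-85,-168,-94],"angular": [-0.318,0.288,-1.544]},{"grip": 0.5,"xyz": [-85,-168,-94],"angular": [-0.318,0.288,-1.544]},{"grip": 0.5,"xyz": [-85,-168,-94],"angular": [-0.318,0.288,-1.544]}])

```text
time_s: 19.0
tcp_pos: [0.6834, 0.0843, 0.356]
ee_rot: [[0.893, -0.444, -0.069], [-0.438, -0.894, 0.092], [-0.103, -0.052, -0.993]]
wrist_force: [-0.7, 0.6, -0.8]
gripper_width: 0.502
gripper_force: 0.0
```

Run:
```python
from h import *
go(W(19,-162,300),X)
```

```text
alt [0.128 0.1   2.753]
xyz [7.1, 2.1, 55.6] ang [-0.072, 0.092, -0.384]
```

Emit:
move_arm(series=[{"grip": 0.5,"xyz": [7,2,10],"angular": [-0.072,0.092,-0.384]},{"grip": 0.5,"xyz": [7,2,40],"angular": [-0.072,0.092,-0.384]},{"grip": 0.5,"xyz": [7,2,70],"angular": [-0.072,0.092,-0.384]},{"grip": 0.5,"xyz": [7,2,100],"angular": [-0.072,0.092,-0.384]},{"grip": 0.5,"xyz": [7,2,130],"angular": [-0.072,0.092,-0.384]},{"grip": 0.5,"xyz": [7,2,130],"angular": [-0.072,0.092,-0.384]},{"grip": 0.5,"xyz": [7,2,130],"angular": [-0.072,0.092,-0.384]}])

```text
time_s: 19.7
tcp_pos: [0.6802, 0.0915, 0.2278]
ee_rot: [[0.997, -0.079, 0.001], [-0.079, -0.997, 0.0], [0.001, -0.0, -1.0]]
wrist_force: [-0.1, 0.0, 0.7]
gripper_width: 0.503
gripper_force: 0.0
```

Run:
```python
from h import *
from station import r
s=r.sense();go(W(19,-162,121),X,s)
# dark pin in wrist image: segment and compare with predicted axis
c=r.capture("wrist");im=c["img"];K=c["camera_matrix"];T=np.eye(4);T[:3,:3]=s["ee_rot"];T[:3,3]=s["tcp_pos"];M=np.linalg.inv(T@c["hand_eye"])
for y in(-175,-162,-140,-120):
    u=K@(M@np.r_[W(19,y,119),1])[:3];u=u[:2]/u[2];v=int(round(u[1]));print(y,u.round(1))
    if 0<=v<400:
        h=cv2.cvtColor(im,cv2.COLOR_RGB2HSV)[v];a=int(u[0])-40;print([f"{h[k,1]},{h[k,2]}" for k in range(a,a+80,4)],a)
```

```text
alt [-2.000e-03  0.000e+00  3.136e+00]
xyz [5.1, 6.6, 106.8] ang [-0.0, -0.001, -0.006]
-175 [323.2 188.1]
['142,201', '143,202', '142,201', '140,200', '141,199', '142,200', '139,198', '140,198', '60,167', '15,200', '17,205', '18,172', '20,128', '139,198', '140,198', '140,198', '140,198', '140,197', '140,197', '141,199'] 283
-162 [323.2 205. ]
['141,223', '141,223', '140,224', '142,223', '142,222', '144,220', '143,220', '143,218', '68,180', '18,203', '18,182', '17,168', '17,120', '141,217', '143,218', '143,218', '142,218', '142,218', '142,218', '141,219'] 283
-140 [323.1 232.8]
['143,221', '143,221', '142,222', '144,222', '143,221', '143,221', '143,220', '141,220', '70,171', '19,206', '21,195', '17,161', '12,109', '141,212', '140,207', '141,205', '139,204', '139,204', '138,203', '138,203'] 283
-120 [323.1 256.9]
['135,166', '136,165', '135,166', '137,166', '137,168', '137,167', '136,167', '137,167', '72,162', '16,203', '18,189', '21,159', '12,105', '7,181', '11,183', '12,191', '11,188', '11,209', '18,172', '10,49'] 283
```

Emit:
move_arm(series=[{"grip": 0.5,"xyz": [5,7,35],"angular": [0,0,-0.006]},{"grip": 0.5,"xyz": [5,7,70],"angular": [0,0,-0.006]},{"grip": 0.5,"xyz": [5,7,95],"angular": [0,0,-0.006]},{"grip": 0.5,"xyz": [5,7,107],"angular": [0,0,-0.006]},{"grip": 0.5,"xyz": [5,7,107],"angular": [0,0,-0.006]},{"grip": 0.0,"xyz": [5,7,107],"angular": [0,0,-0.006]},{"grip": 0.0,"xyz": [5,7,107],"angular": [0,0,-0.006]},{"grip": 0.0,"xyz": [5,7,107],"angular": [0,0,-0.006]},{"grip": 0.0,"xyz": [5,7,107],"angular": [0,0,-0.006]},{"grip": 0.0,"xyz": [5,7,107],"angular": [0,0,-0.006]}])

```text
time_s: 20.75
tcp_pos: [0.6851, 0.0843, 0.122]
ee_rot: [[0.997, -0.073, 0.004], [-0.074, -0.997, 0.001], [0.004, -0.002, -1.0]]
wrist_force: [-0.7, 0.3, 1.7]
gripper_width: 0.149
gripper_force: 30.0
```

Emit:
move_arm(series=[{"grip": 0.0,"xyz": [0,0,0],"angular": [0,0,0]},{"grip": 0.0,"xyz": [0,0,0],"angular": [0,0,0]},{"grip": 0.0,"xyz": [0,0,0],"angular": [0,0,0]}])

```text
time_s: 21.05
tcp_pos: [0.6851, 0.0845, 0.1218]
ee_rot: [[0.997, -0.074, 0.004], [-0.074, -0.997, 0.002], [0.004, -0.002, -1.0]]
wrist_force: [-0.2, 0.3, 2.3]
gripper_width: 0.153
gripper_force: 30.0
```

Run:
```python
import numpy as np
k0=np.array([19,112])
p=np.array([-35,30])
for t in(1.40,1.37,1.34,1.30,1.26,1.22,1.18,1.15):
    q=np.array([95-120*np.cos(t)+6*np.sin(t),70+120*np.sin(t)+6*np.cos(t)])
    d=q-p;L=np.linalg.norm(d);b=np.arccos(min(1,L/197.2));a=np.arctan2(d[1],d[0])-b
    k=p+98.6*np.array([np.cos(a),np.sin(a)]);print(t,(k-k0).round(1),"stay",round(2*np.arcsin(min(1,L/197.2))-.48,2))
```

```text
1.4 [ 9.1 -6.3] stay 2.53
1.37 [ 15.8 -12.3] stay 2.32
1.34 [ 19.2 -15.9] stay 2.19
1.3 [ 22.2 -19.5] stay 2.06
1.26 [ 24.5 -22.4] stay 1.95
1.22 [ 26.3 -24.8] stay 1.85
1.18 [ 27.9 -27. ] stay 1.76
1.15 [ 28.9 -28.6] stay 1.7
```

Emit:
move_arm(series=[{"grip": 0.0,"xyz": [0,-5,3],"angular": [0,0,0]},{"grip": 0.0,"xyz": [0,-9,6],"angular": [0,0,0]},{"grip": 0.0,"xyz": [0,-12.5,9],"angular": [0,0,0]},{"grip": 0.0,"xyz": [0,-16,12.5],"angular": [0,0,0]},{"grip": 0.0,"xyz": [0,-19,16],"angular": [0,0,0]},{"grip": 0.0,"xyz": [0,-22,19.5],"angular": [0,0,0]},{"grip": 0.0,"xyz": [0,-24.5,22.5],"angular": [0,0,0]},{"grip": 0.0,"xyz": [0,-26.5,25],"angular": [0,0,0]},{"grip": 0.0,"xyz": [0,-28,27],"angular": [0,0,0]},{"grip": 0.0,"xyz": [0,-29,28.5],"angular": [0,0,0]}])

```text
time_s: 22.05
tcp_pos: [0.6869, 0.111, 0.0924]
ee_rot: [[0.997, -0.074, 0.001], [-0.074, -0.997, -0.002], [0.001, 0.002, -1.0]]
wrist_force: [0.7, -11.5, 2.7]
gripper_width: 0.148
gripper_force: 30.0
```

Emit:
move_arm(series=[{"grip": 0.0,"xyz": [0,0,0],"angular": [0,0,0]},{"grip": 0.0,"xyz": [0,0,0],"angular": [0,0,0]}])

```text
time_s: 22.25
tcp_pos: [0.6869, 0.1112, 0.0922]
ee_rot: [[0.997, -0.074, 0.001], [-0.074, -0.997, -0.002], [0.001, 0.002, -1.0]]
wrist_force: [1.1, -8.5, 0.6]
gripper_width: 0.154
gripper_force: 30.0
```

```bash
cat > lid.py <<'E'
# fit the lid angle from the bright lid board seen in the scene camera (handle/lid outline)
from h import *
from station import r
def angle(n="lid"):
    im=cv2.GaussianBlur(r.capture("scene")["img"],(3,3),0);h=cv2.cvtColor(im,cv2.COLOR_RGB2HSV)
    m=((h[...,0]>17)&(h[...,0]<32)&(h[...,1]>50)&(h[...,2]>150)).astype(np.uint8)
    best=[]
    for t in np.arange(0,1.45,.01):
        P=lambda s,y,w:W(95-s*np.cos(t)+w*np.sin(t),y,70+s*np.sin(t)+w*np.cos(t))
        hull=cv2.convexHull(np.float32([proj("scene",P(s,y,w))[0] for s in(0,194) for y in(-95,95) for w in(0,12)]))
        q=np.zeros_like(m);cv2.fillConvexPoly(q,hull.astype(np.int32),1)
        roi=np.zeros_like(m);roi[60:240,225:375]=1
        a=m&roi;best.append(((a&q).sum()/max(1,(a|q).sum()),t))
    return sorted(best)[-3:]
if __name__=="__main__": print(angle())
E
python3 lid.py
```

```text
[(np.float64(0.1645658263305322), np.float64(1.19)), (np.float64(0.16728076639646278), np.float64(1.17)), (np.float64(0.16761363636363635), np.float64(1.18))]
```

The stay is broken, with the knob on its arc at the place for lid ≈1.15. Release and rise.

Emit:
move_arm(series=[{"grip": 0.5,"xyz": [0,0,0],"angular": [0,0,0]},{"grip": 0.5,"xyz": [0,0,0],"angular": [0,0,0]},{"grip": 0.5,"xyz": [0,0,0],"angular": [0,0,0]},{"grip": 0.5,"xyz": [0,0,-30],"angular": [0,0,0]},{"grip": 0.5,"xyz": [0,0,-75],"angular": [0,0,0]},{"grip": 0.5,"xyz": [0,0,-125],"angular": [0,0,0]},{"grip": 0.5,"xyz": [0,0,-175],"angular": [0,0,0]},{"grip": 0.5,"xyz": [0,0,-225],"angular": [0,0,0]},{"grip": 0.5,"xyz": [0,0,-290],"angular": [0,0,0]},{"grip": 0.5,"xyz": [0,0,-290],"angular": [0,0,0]}])

```text
time_s: 23.3
tcp_pos: [0.6873, 0.1138, 0.3909]
ee_rot: [[0.997, -0.072, 0.016], [-0.073, -0.997, 0.005], [0.015, -0.006, -1.0]]
wrist_force: [0.1, -0.2, 0.6]
gripper_width: 0.497
gripper_force: 0.0
```

```bash
python3 lid.py
python3 - <<'E'
from h import *
x,z=handle(1.16);print(x,z);go(W(x,0,390),X)
E
```

```text
[(np.float64(0.31575246132208157), np.float64(1.17)), (np.float64(0.3157894736842105), np.float64(1.19)), (np.float64(0.3198906356801094), np.float64(1.18))]
2.6626339480936583 297.0127988255205
alt [ 0.024 -0.01  -3.14 ]
xyz [-162.4, 45.6, -1.9] ang [-0.006, -0.015, 0.001]
```

Emit:
move_arm(series=[{"grip": 0.5,"xyz": [-40,11,-2],"angular": [0,0,0]},{"grip": 0.5,"xyz": [-85,24,-2],"angular": [0,-0.01,0]},{"grip": 0.5,"xyz": [-130,36,-2],"angular": [0,-0.015,0]},{"grip": 0.5,"xyz": [-162,44,-2],"angular": [-0.006,-0.015,0]},{"grip": 0.5,"xyz": [-162,44,-2],"angular": [-0.006,-0.015,0]},{"grip": 0.5,"xyz": [-162,44,-2],"angular": [-0.006,-0.015,0]}])

```text
time_s: 23.95
tcp_pos: [0.5209, 0.0816, 0.3845]
ee_rot: [[0.997, -0.072, -0.011], [-0.073, -0.997, -0.002], [-0.011, 0.003, -1.0]]
wrist_force: [0.0, 0.0, 0.6]
gripper_width: 0.497
gripper_force: 0.0
```

Run:
```python
from h import *
from station import r
s=r.sense();x,z=handle(1.17);go(W(x,0,z+6),X,s)
c=r.capture("wrist");im=c["img"];K=c["camera_matrix"];T=np.eye(4);T[:3,:3]=s["ee_rot"];T[:3,3]=s["tcp_pos"];M=np.linalg.inv(T@c["hand_eye"])
def pr(p):
    u=K@(M@np.r_[p,1])[:3];return u[:2]/u[2]
for t in(1.1,1.14,1.17,1.2,1.25):
    x,z=handle(t);print(t,pr(W(x,-45,z)).round(1),pr(W(x,-20,z)).round(1))
x,z=handle(1.17);v=int(pr(W(x,-40,z))[1]);u=int(pr(W(x,-40,z))[0])
h=cv2.cvtColor(im,cv2.COLOR_RGB2HSV)
for vv in(v-10,v,v+10):print(vv,[f"{k}:{h[vv,k,1]},{h[vv,k,2]}" for k in range(u-60,u+60,4)])
```

```text
alt [-0.018  0.005 -3.14 ]
xyz [2.3, -1.2, 80.6] ang [0.003, 0.011, 0.001]
1.1 [336.2 150.6] [335.5 186.9]
1.14 [323.1 151.4] [322.8 188.3]
1.17 [312.8 151.9] [312.8 189.2]
1.2 [302.2 152.4] [302.4 190.1]
1.25 [283.6 153.1] [284.5 191.5]
149 ['252:61,254', '256:57,254', '260:61,253', '264:70,251', '268:75,250', '272:77,248', '276:70,251', '280:69,252', '284:69,252', '288:71,251', '292:112,153', '296:19,205', '300:1,200', '304:3,251', '308:5,245', '312:9,198', '316:18,196', '320:19,201', '324:18,199', '328:19,200', '332:19,201', '336:19,203', '340:19,202', '344:19,202', '348:19,201', '352:18,200', '356:19,200', '360:18,157', '364:19,204', '368:20,204']
159 ['252:67,253', '256:66,253', '260:63,253', '264:61,253', '268:59,254', '272:55,254', '276:47,255', '280:54,254', '284:72,251', '288:83,245', '292:130,143', '296:19,204', '300:6,209', '304:3,250', '308:5,244', '312:9,199', '316:18,197', '320:19,202', '324:20,203', '328:20,204', '332:19,204', '336:19,203', '340:17,205', '344:21,205', '348:19,204', '352:21,205', '356:19,204', '360:19,176', '364:19,204', '368:20,204']
169 ['252:77,250', '256:72,251', '260:66,253', '264:63,253', '268:66,253', '272:66,253', '276:62,253', '280:57,254', '284:57,254', '288:60,253', '292:139,145', '296:19,206', '300:5,209', '304:3,250', '308:5,244', '312:9,198', '316:17,196', '320:20,203', '324:18,203', '328:20,205', '332:19,206', '336:20,205', '340:20,204', '344:19,203', '348:19,204', '352:19,204', '356:21,205', '360:20,187', '364:19,205', '368:19,205']
```

The bar centre is at column 306, which gives lid ≈1.19. Descend and pinch.

Emit:
move_arm(series=[{"grip": 0.5,"xyz": [2,-5,25],"angular": [0.003,0.011,0]},{"grip": 0.5,"xyz": [2,-5,55],"angular": [0.003,0.011,0]},{"grip": 0.5,"xyz": [2,-5,79],"angular": [0.003,0.011,0]},{"grip": 0.5,"xyz": [2,-5,79],"angular": [0.003,0.011,0]},{"grip": 0.0,"xyz": [2,-5,79],"angular": [0.003,0.011,0]},{"grip": 0.0,"xyz": [2,-5,79],"angular": [0.003,0.011,0]},{"grip": 0.0,"xyz": [2,-5,79],"angular": [0.003,0.011,0]},{"grip": 0.0,"xyz": [2,-5,79],"angular": [0.003,0.011,0]},{"grip": 0.0,"xyz": [2,-5,79],"angular": [0.003,0.011,0]},{"grip": 0.0,"xyz": [2,-5,79],"angular": [0.003,0.011,0]}])

```text
time_s: 25.0
tcp_pos: [0.523, 0.0855, 0.306]
ee_rot: [[0.997, -0.074, 0.0], [-0.074, -0.997, -0.001], [0.0, 0.001, -1.0]]
wrist_force: [-0.2, -0.7, 1.0]
gripper_width: 0.103
gripper_force: 30.0
```

Emit:
move_arm(series=[{"grip": 0.0,"xyz": [0,0,0],"angular": [0,0,0]},{"grip": 0.0,"xyz": [0,0,0],"angular": [0,0,0]},{"grip": 0.0,"xyz": [0,0,0],"angular": [0,0,0]}])

```text
time_s: 25.3
tcp_pos: [0.523, 0.0855, 0.306]
ee_rot: [[0.997, -0.073, -0.0], [-0.073, -0.997, -0.001], [-0.0, 0.001, -1.0]]
wrist_force: [0.3, -1.1, 3.6]
gripper_width: 0.105
gripper_force: 30.0
```

Run:
```python
from h import *
from station import r
s=r.sense();p=s["tcp_pos"]-[0,0,.006];x=(p-C)@X*1000;z=p[2]*1000
a=np.arctan2(z-70,95-x)-np.arctan2(6,245);print(x,z,a,np.hypot(z-70,95-x),s["gripper_force"],s["gripper_width"])
x0,z0=handle(a)
for t in np.arange(round(a,2)-.08,-.001,-.08).tolist()+[0]:
    X_,Z_=handle(t);print(round(t,2),round(x0-X_,1),round(z0-Z_,1))   # tool y (=-X), tool z
```

```text
8.013650397189611 300.00218842772153 1.1847400494746534 245.9016707929482 30.000557899475098 0.1046924580567447
1.1 19.1 8.2
1.02 36.4 17.3
0.94 53.0 27.8
0.86 68.6 39.6
0.78 83.3 52.7
0.7 96.8 66.8
0.62 109.2 82.0
0.54 120.4 98.1
0.46 130.2 115.1
0.38 138.6 132.8
0.3 145.6 151.1
0.22 151.1 169.9
0.14 155.1 189.1
0.06 157.5 208.5
0 158.3 223.2
```

Held. I lower along the arc at about 0.8 rad/s.

Emit:
move_arm(series=[{"grip": 0.0,"xyz": [0,9,4],"angular": [0,0,0]},{"grip": 0.0,"xyz": [0,19,8],"angular": [0,0,0]},{"grip": 0.0,"xyz": [0,36,17],"angular": [0,0,0]},{"grip": 0.0,"xyz": [0,53,28],"angular": [0,0,0]},{"grip": 0.0,"xyz": [0,69,40],"angular": [0,0,0]},{"grip": 0.0,"xyz": [0,83,53],"angular": [0,0,0]},{"grip": 0.0,"xyz": [0,97,67],"angular": [0,0,0]},{"grip": 0.0,"xyz": [0,109,82],"angular": [0,0,0]},{"grip": 0.0,"xyz": [0,120,98],"angular": [0,0,0]}])

```text
time_s: 26.2
tcp_pos: [0.5138, -0.035, 0.2055]
ee_rot: [[0.997, -0.075, -0.001], [-0.075, -0.997, 0.0], [-0.001, -0.0, -1.0]]
wrist_force: [2.1, 2.3, -2.3]
gripper_width: 0.098
gripper_force: 30.0
```

Emit:
move_arm(series=[{"grip": 0.0,"xyz": [0,10,17],"angular": [0,0,0]},{"grip": 0.0,"xyz": [0,18,35],"angular": [0,0,0]},{"grip": 0.0,"xyz": [0,25,53],"angular": [0,0,0]},{"grip": 0.0,"xyz": [0,31,72],"angular": [0,0,0]},{"grip": 0.0,"xyz": [0,35,91],"angular": [0,0,0]},{"grip": 0.0,"xyz": [0,37,106],"angular": [0,0,0]},{"grip": 0.0,"xyz": [0,38,116],"angular": [0,0,0]},{"grip": 0.0,"xyz": [0,38,121],"angular": [0,0,0]},{"grip": 0.0,"xyz": [0,38,125],"angular": [0,0,0]},{"grip": 0.0,"xyz": [0,38,125],"angular": [0,0,0]}])

```text
time_s: 27.2
tcp_pos: [0.5109, -0.0727, 0.0823]
ee_rot: [[0.997, -0.074, -0.001], [-0.074, -0.997, -0.002], [-0.001, 0.002, -1.0]]
wrist_force: [2.7, -2.5, -2.8]
gripper_width: 0.095
gripper_force: 30.0
```

Emit:
move_arm(series=[{"grip": 0.0,"xyz": [0,0,2],"angular": [0,0,0]},{"grip": 0.0,"xyz": [0,0,3],"angular": [0,0,0]},{"grip": 0.0,"xyz": [0,0,3],"angular": [0,0,0]}])

```text
time_s: 27.5
tcp_pos: [0.5109, -0.0728, 0.0798]
ee_rot: [[0.997, -0.073, -0.001], [-0.073, -0.997, -0.002], [-0.001, 0.002, -1.0]]
wrist_force: [2.7, -4.9, -2.2]
gripper_width: 0.095
gripper_force: 29.9
```

Emit:
move_arm(series=[{"grip": 0.45,"xyz": [0,0,0],"angular": [0,0,0]},{"grip": 0.45,"xyz": [0,0,0],"angular": [0,0,0]},{"grip": 0.45,"xyz": [0,0,0],"angular": [0,0,0]},{"grip": 0.45,"xyz": [0,0,0],"angular": [0,0,0]},{"grip": 0.45,"xyz": [0,0,-20],"angular": [0,0,0]},{"grip": 0.45,"xyz": [0,0,-60],"angular": [0,0,0]},{"grip": 0.45,"xyz": [0,0,-110],"angular": [0,0,0]},{"grip": 0.45,"xyz": [0,0,-150],"angular": [0,0,0]},{"grip": 0.45,"xyz": [0,0,-150],"angular": [0,0,0]},{"grip": 0.45,"xyz": [0,0,-150],"angular": [0,0,0]}])

```text
time_s: 28.5
tcp_pos: [0.511, -0.0717, 0.2304]
ee_rot: [[0.997, -0.074, 0.001], [-0.074, -0.997, -0.0], [0.001, 0.0, -1.0]]
wrist_force: [-0.8, -0.6, -0.5]
gripper_width: 0.451
gripper_force: 0.0
```

```bash
python3 - <<'E'
from h import *
from station import r
s=r.sense();c=r.capture("wrist");im=c["img"];K=c["camera_matrix"];T=np.eye(4);T[:3,:3]=s["ee_rot"];T[:3,3]=s["tcp_pos"];M=np.linalg.inv(T@c["hand_eye"])
for t in(0,.03,.06):
  x,z=handle(t);u=K@(M@np.r_[W(x,-55,z+5),1])[:3];print(t,(u/u[2])[:2])
v=int((u/u[2])[1])+20;h=cv2.cvtColor(im,cv2.COLOR_RGB2HSV);print(v,[f"{k}:{h[v,k,1]},{h[v,k,2]}" for k in range(290,340,2)])
E
python3 lid.py
```

```text
0 [314.77274433 134.01679864]
0.03 [314.44980767 134.59467816]
0.06 [313.82883089 135.20198786]
155 ['290:140,62', '292:144,62', '294:148,62', '296:146,61', '298:148,62', '300:148,62', '302:142,63', '304:150,63', '306:147,64', '308:78,75', '310:10,197', '312:8,230', '314:8,228', '316:10,207', '318:12,164', '320:5,103', '322:144,106', '324:150,107', '326:149,108', '328:148,107', '330:148,107', '332:147,109', '334:151,108', '336:149,108', '338:150,107']
[(np.float64(0.9411220715166461), np.float64(0.01)), (np.float64(0.9424034869240349), np.float64(0.02)), (np.float64(0.9505904288377874), np.float64(0.0))]
```

The lid fit gives 0.00 rad and the gripper is clear. Handing in.

```bash
python3 -c "
from station import r
print(r.finish_job())"
```

```text
the job is handed in; nothing more can be done
None
```

The mould lies flat and hollow side up in the chest with the lid let down under control and shut, and the job is handed in at about 29 s of the 72 s; it returned no verdict, so the result is unconfirmed.

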